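# Hold the pigment chest unlocked

## Robot

A 7-joint arm with a two-finger parallel gripper is mounted at the origin on the work surface. World frame = base frame: x ahead of the robot, y to its left, z up, the work surface at z = 0. Lengths are in m, angles in rad, forces in N, time in s.
With the tool pointing down it reaches from about 0.35 to 0.775 m from the base axis. Payload 3.1 kg.
Tool frame: the origin (TCP) lies between the finger pads; the fingertips stand 14 mm ahead of it and the grasp point (between the pads) lies 5 mm behind it; z points along the fingers, y is the line along which they close (so a half turn about z gives the same grasp; the last joint's range is limited). The gripper opens to 85 mm and grips with 20 to 120 N. Pads are 22 mm wide; open, the fingers measure 114 mm over their backs; the gripper's body (76 mm by 85 mm) begins 54 mm behind the grasp point. The pads swing forward as they close: fully open they stand 13 mm farther back than shut.
Start: joints at [1.087, 0.311, 0.014, 1.512, -0.004, 1.319, -0.027], TCP at [0.235, -0.497, 0.245] pointing down, gripper open.
Joint ranges: [-2.7, 2.7], [-0.3, 1.91], [-1.27, 1.3], [0.12, 2.57], [-1.44, 4.58], [0.2, 2.03], [-3.05, 3.05]. Speed limits (rad/s): [2.79, 2.79, 3.14, 3.14, 3.14, 3.14, 3.14].

## Interface

Orientations are given as a unit quaternion [x, y, z, w].
In Python, from cell import monitor, vision, robot gives the robot as it stands.
- The arm moves only by the tool drive_tool, never from a script. Its argument "plan" is one flat list of numbers, 6 for each row, row after row: the shift along the tool's x, y, z each as a share of 0.3 m, from -1 to 1, then the turn, a rotation vector about the tool's x, y, z each as a share of 180 degrees, from -1 to 1. A call has exactly 8 rows; each row is the pose to reach, as a shift and turn from the pose commanded when the call began, along the tool's axes at that moment, turning the shorter way round; what a row does not reach only later rows make up. A row lasts 1/12 s, in which the tool goes at most 41.7 mm and 7.16 degrees, less where a joint would pass 70% of its speed; a pose out of reach is approached as far as the arm can. A call with a number of a shift or a turn outside -1 to 1 is refused whole. A call with a gripper value outside its range is refused whole. "claw" is the finger opening in mm, from 0 to 85.4, set as the call begins (left out, the last holds). The fingers move at their own pace and stop on an object; "newtons" is the grip in N (left out, the last holds). Time passes only in rows, so rows that repeat a pose let the fingers close, or fill a call up. It gives the time, the measured TCP pose, the force, the opening and the grip force at its end, in the units of the state.
- monitor.get_state(): the state, without advancing time (a new reading comes with each control period).
- vision.get_image(name): name is "scene" or "side" or "wrist"; returns a dict with "img" (420x560x3 uint8, red, green, blue), "fx", "fy", "cx", "cy" (pixels), "origin" and "attitude" of the camera in the world; the wrist camera has in their place "hand_eye" (4x4, takes a point from camera to tool coordinates, whose origin is the TCP and whose axes are the flange's). Camera axes: x right, y up, looking along -z (the intrinsics and any distortion apply to the point x, -y, -z); pixel columns grow to the right and rows downward; lengths in m; the calibration is good to about 2 mm. A picture is of the moment at which its call begins: read the wrist's pose just before it. There is no depth.
- robot.finish_job(): hands the job in; it is judged then, once.
The state is a dict: "clock": time; "qpos": joint angles; "joint_vel": joint speeds; "tau": joint torques, N m; "tool_pos": TCP position; "eef_rot": TCP orientation; "contact_force": force on the tool from outside, world axes, zero at the start; "ft_torque": the same for the moment, N m; "grip_width": finger opening in m; "gripper_force": force on a finger pad.
Only numpy, scipy, OpenCV 4.12 (cv2) and the standard library are available. Lean on these libraries where they do the work, as an engineer would, in place of code of your own. Each camera call takes 0.05 s, during which the arm holds its last target. There are 200 camera calls.

## Task

Take the key with the big square bow from the wooden key block and push it right down into the lock on the grey pigment chest, working it past the two stiff, sticky pins until it is fully home. Then turn it a quarter turn clockwise (seen from above) so that the bolt is drawn back, and finish still gripping the key and holding it turned against the lock's spring, so that the lid could be lifted. Leave the other key in its block, and do not knock over or shift the paint jars and bottle.

Things in the scene. Friction and masses are not known exactly. Their poses are not given: they have to be found in the camera images.
- key_bow (a point): Centre of the bow (black plastic head) of the key to use; grip it here. It stands upright, bow up, in either slot of the block. The bow is a slab 32 mm along x, 9 mm along y (pinch it across y), 36 mm tall along z (18 mm below to 18 mm above this point). Yaw and yaw + 180 degrees fit alike. z points up from tip to bow.
- key: The same key as a whole, 40 g, 64 mm tall; origin under its tip. Below the bow a steel stem 5 mm in diameter, 16 mm long; at the foot a flat steel bit 14 mm along x, 4 mm along y, 12 mm tall, its two lower corners rounded at 3 mm. In the block its lowest 22 mm is down in the slot (about 0.6 mm free all round); lift it straight out.
- key_tip (a point): Centre of the underside of that key's bit, 46 mm below the centre of the bow, same axes.
- spare_key_bow (a point): A point 46 mm above the tip of the other key, which stays in the other slot of the block, 80 mm away. It is shorter: its bow is a small upright black disc 20 mm across, 9 mm thick, centred 9 mm below this point, and its bit is 11 mm wide.
- key_block: Fixed wooden block 150 mm (x) by 46 mm (y) by 32 mm tall with two slots in its top, 40 mm either side of its centre along x, each long in x. Origin at the centre of its underside.
- keyhole (a point): Centre of the keyhole's mouth in the steel top face of the lock, 126 mm above the table. A slot 16 mm long in x, 6 mm wide in y, its mouth flared 2 mm on every side; the bit goes straight down with its 14 mm width along this x. The face is 6 mm thick; the slot goes on in the turning brass cylinder below. z up; the axes stay with the chest.
- slot_floor (a point): Floor of the slot in the cylinder, 20 mm straight below the keyhole's mouth: the key is home when its tip rests here; the bow then starts 8 mm above the face. Only within about 2 mm of home can the key turn, and while turned it cannot be drawn out.
- chest: Fixed grey steel chest, 244 mm (x) by 300 mm (y), its flat top 100 mm above the table; origin at the centre of its underside. The lock stands on its top, 50 mm (x) by 66 mm (y) by 26 mm tall, its centre 60 mm towards -x and 20 mm towards +y of the chest's centre.
- cylinder (a joint): Angle of the lock's cylinder (rad), 0 at rest with its slot along the keyhole's x; grows as the key is turned clockwise seen from above, about the vertical through the keyhole. A quarter turn is 1.57, the stop is at 1.62. A spring turns it back when let go: 0.02 N m at 0, 0.1 N m at a quarter turn.
- bolt (a joint): Travel (m) of the brass bolt on the lock's +y side out of its steel keeper; driven by the cylinder, 0.014 per rad: 0 shut, 0.022 drawn back.
- pin0 (a joint): Retraction (m) of the round-headed pin at the +x end of the slot, 13 mm below the keyhole's mouth. At 0 it stands 3 mm into the slot; 0.002 lets the centred bit by, 0.003 is its end. No spring: about 11 N of dry friction, it stays where it is pushed. The key feels some 5 to 20 N from 11 mm down until home; wiggling (a slight twist or rock to and fro) about halves it.
- pin1 (a joint): The same for the pin at the -x end of the slot, at the same depth.
- paint_jar_mid (a point): Bystander: blue paint jar with white lid, 68 mm across, 85 mm tall; half-way up.
- paint_bottle_mid (a point): Bystander: dusky pink paint bottle with white cap, 52 mm across, 150 mm tall; half-way up.
- tall_jar_mid (a point): Bystander: ochre paint jar with white lid, 74 mm across, 110 mm tall; half-way up.

How it is judged:
On the way, in this order (a step that is already met when the one before it is completed fails the run):
1. the key is fully home in the lock, not yet turned (z of key_tip in the frame of keyhole below -0.0175 m and horizontal distance between key_tip and keyhole below 0.004 m and angle between key_tip's own z axis and vertical below 0.2 rad and value of joint cylinder below 0.3 rad), for 0.1 s.
2. the key is turned a quarter turn in the lock (z of key_tip in the frame of keyhole below -0.0175 m and horizontal distance between key_tip and keyhole below 0.004 m and angle between key_tip's own z axis and vertical below 0.2 rad and value of joint cylinder above 1.35 rad), for 0.2 s.
At the end, for the whole second after the job is handed in: The key is home in the lock (tip within 2.5 mm of the floor 20 mm below the face, within 4 mm of the axis, upright within 0.2 rad), the cylinder is turned at least 1.35 rad of the quarter turn and is still, and the fingers still grip the key (over 1 N), through the last second (all of step 2 and contact force between the fingers and key above 1 N and angular speed of key below 0.3 rad/s and linear speed of key below 0.03 m/s); the arm keeps its last pose, push and grip.
It fails at once if the other key is moved (over 15 mm) (distance of spare_key_bow from where it was at the start of the episode above 0.015 m).
It fails at once if the paint jar is shifted (over 30 mm) or knocked over (distance of paint_jar_mid from where it was at the start of the episode above 0.03 m or angle between paint_jar_mid's own z axis and vertical above 0.5 rad).
It fails at once if the paint bottle is shifted (over 30 mm) or knocked over (distance of paint_bottle_mid from where it was at the start of the episode above 0.03 m or angle between paint_bottle_mid's own z axis and vertical above 0.5 rad).
It fails at once if the tall jar is shifted (over 30 mm) or knocked over (distance of tall_jar_mid from where it was at the start of the episode above 0.03 m or angle between tall_jar_mid's own z axis and vertical above 0.5 rad).
It also fails if it takes over 48 s, if anything falls off the work surface, if the arm or the gripper's body presses on something with over 40 N, if the wrist force passes 120 N, or if a joint passes its speed limit or range.

## Working session

There is one attempt and no reset: what is moved stays moved. The work goes in short steps, Python scripts to look and compute and a tool call to move; the robot and the scene stay as the last step left them, time stands still between calls to the robot, and variables do not carry over. Pictures are saved under pics/ and viewed, at most 11 in all, crops included, and the job is handed in when it is done.

Besides the shell and the picture viewer there is one more tool, called after ">>>" in YAML: its name, and indented under it one key for each argument. drive_tool: Moves the arm, as the interface text tells. Shift numbers are shares of 0.3 m and turn numbers shares of 180 degrees, none past 1 either way. Its arguments: {"type":"object","properties":{"plan":{"type":"array"},"claw":{"type":"number"},"newtons":{"type":"number"}},"required":["plan"]}

```bash
mkdir -p pics; ls; python3 - <<'E'
from cell import monitor, vision, robot
import cv2,numpy as np
print({k:np.round(v,4).tolist() for k,v in monitor.get_state().items()})
ims=[]
for n in ["scene","side","wrist"]:
    r=vision.get_image(n); print(n,{k:np.round(v,4).tolist() for k,v in r.items() if k!="img"})
    np.savez(f"{n}0.npz",**r)
    cv2.imwrite(f"pics/{n}0.png",r["img"][:,:,::-1])
E
```

```text
pics
{'clock': 0.0, 'qpos': [1.0873, 0.3117, 0.014, 1.5131, -0.0044, 1.3192, -0.0272], 'joint_vel': [0.0026, -0.0001, -0.0011, -0.0, -0.0015, -0.0002, -0.0009], 'tau': [-0.0001, -37.9917, 0.1459, -23.0592, 0.0123, 0.0137, 0.0], 'tool_pos': [0.2349, -0.4965, 0.2442], 'eef_rot': [0.9757, 0.2191, -0.0003, -0.0012], 'contact_force': [0.2895, -0.6919, 0.4531], 'ft_torque': [-0.0382, 0.0109, -0.0073], 'gripper_force': 0.0, 'grip_width': 0.0849}
scene {'fx': 539.5217, 'fy': 539.5217, 'cx': 276.3451, 'cy': 198.1991, 'origin': [1.3555, 0.4088, 0.9359], 'attitude': [0.1816, 0.3407, 0.8219, 0.4189]}
side {'fx': 394.8775, 'fy': 394.8775, 'cx': 277.1257, 'cy': 200.8705, 'origin': [0.261, 0.4642, 0.5599], 'attitude': [-0.1351, 0.4508, 0.8408, -0.2675]}
wrist {'fx': 300.0203, 'fy': 300.0203, 'cx': 278.2536, 'cy': 215.2881, 'hand_eye': [[-0.0004, 0.9604, 0.2785, 0.0712], [1.0, 0.0004, -0.0001, -0.0002], [-0.0002, 0.2785, -0.9604, -0.1293], [0.0, 0.0, 0.0, 1.0]]}
```

View pics/scene0.png

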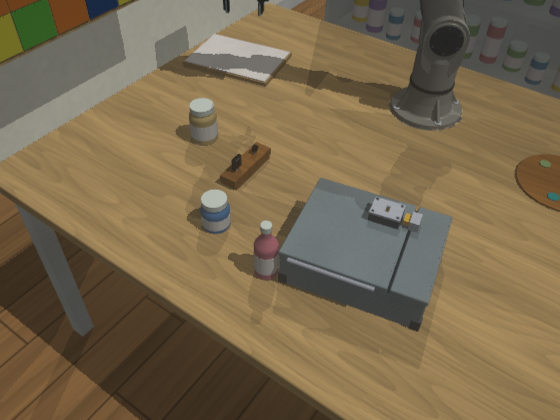

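View pics/side0.png

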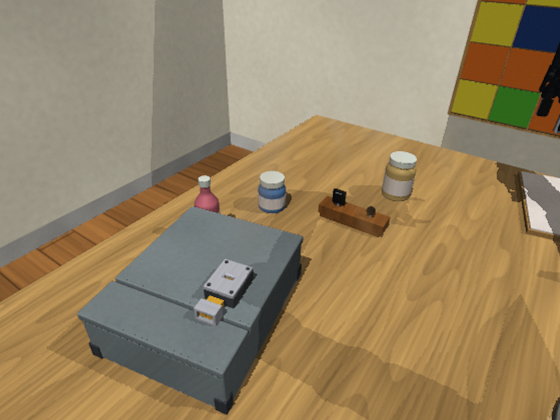

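View pics/wrist0.png

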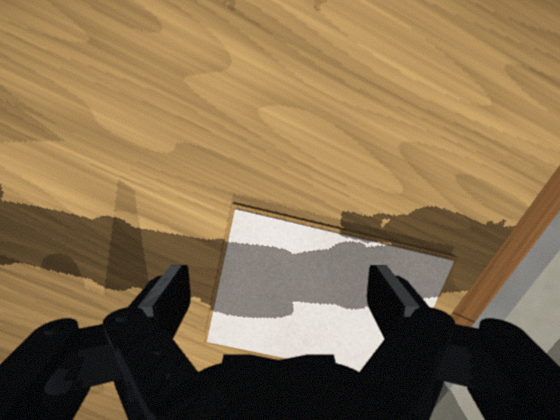

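The scene view shows the big bow at about (237,163), the spare at (254,149) and the keyhole at (388,209). In the side view they are at (339,197), (371,211) and (229,277). The wrist view shows only table and paper. Next I triangulate these pairs.

```bash
cat > h.py <<'E'
import numpy as np, cv2
from scipy.spatial.transform import Rotation as R
from cell import monitor, vision, robot
def look(name):
    s=monitor.get_state(); r=dict(vision.get_image(name)); return fix(r,s)
def fix(r,s=None):
    if "hand_eye" in r:
        T=np.array(r["hand_eye"]); Rt=R.from_quat(s["eef_rot"]).as_matrix()
        r["o"]=np.array(s["tool_pos"])+Rt@T[:3,3]; r["R"]=Rt@T[:3,:3]
    else: r["o"]=np.array(r["origin"]); r["R"]=R.from_quat(r["attitude"]).as_matrix()
    return r
def ray(r,p):
    d=r["R"]@np.array([(p[0]-r["cx"])/r["fx"],-(p[1]-r["cy"])/r["fy"],-1.]); return r["o"],d/np.linalg.norm(d)
def plane(r,p,z):
    o,d=ray(r,p); return o+d*(z-o[2])/d[2]
def tri(r1,p1,r2,p2):
    A=0;b=0;L=[]
    for r,p in((r1,p1),(r2,p2)):
        o,d=ray(r,p);P=np.eye(3)-np.outer(d,d);A=A+P;b=b+P@o;L.append((o,P))
    x=np.linalg.solve(A,b); return x,[np.linalg.norm(P@(x-o)) for o,P in L]
def proj(r,X):
    c=r["R"].T@(np.array(X)-r["o"]); return np.array([r["cx"]-r["fx"]*c[0]/c[2],r["cy"]+r["fy"]*c[1]/c[2]])
def to_tool(s,X):
    "world point -> tool frame shift"
    return R.from_quat(s["eef_rot"]).inv().apply(np.array(X)-np.array(s["tool_pos"]))
E
python3 - <<'E'
from h import *
np.set_printoptions(precision=4,suppress=True)
S=fix(dict(np.load("scene0.npz"))); D=fix(dict(np.load("side0.npz")))
for n,a,b in [("bow",(237,163),(339,197)),("spare",(254,149),(371,211)),("hole",(388,209),(229,277))]: print(n,*tri(S,a,D,b))
for n,r,(x,y,w,h) in [("S",S,(215,130,60,60)),("D",D,(310,180,85,60))]:
    c=r["img"][y:y+h,x:x+w]; m=(c.max(2)<45).astype(np.uint8)
    k,l,st,ce=cv2.connectedComponentsWithStats(m)
    print(n,[(st[i].tolist(),(ce[i]+[x,y]).round(1).tolist()) for i in range(1,k) if st[i,4]>12])
a=cv2.resize(S["img"][180:240,350:440],None,fx=5,fy=5,interpolation=cv2.INTER_CUBIC)
b=cv2.resize(D["img"][250:330,180:270],None,fx=3.75,fy=3.75,interpolation=cv2.INTER_CUBIC)
cv2.imwrite("pics/c.png",np.hstack([a,b]) [:,:,::-1] if a.shape[0]==b.shape[0] else np.zeros((2,2,3)))
E
```

```text
bow [ 0.5781 -0.256   0.0542] [np.float64(0.0006957875930069924), np.float64(0.0006957875930070895)]
spare [ 0.499  -0.2632  0.0431] [np.float64(0.0004301996928485635), np.float64(0.00043019969284856984)]
hole [0.5667 0.1448 0.1247] [np.float64(0.0008940613348635989), np.float64(0.0008940613348636615)]
S []
D [([22, 9, 14, 16, 157], [338.5, 197.1]), ([60, 27, 5, 7, 17], [372.5, 209.7])]
```

View pics/c.png

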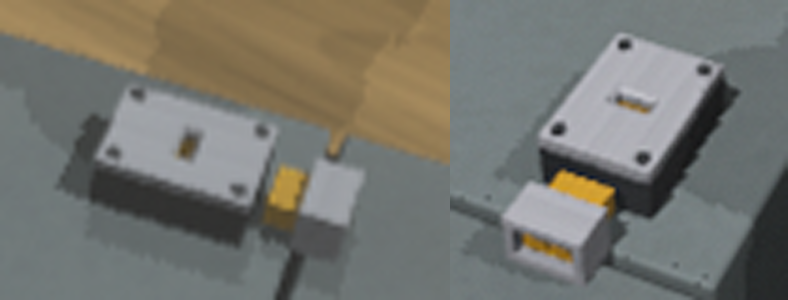

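The side crop shows the lock face with the keyhole at about (229.3,276.7) and the bolt and keeper to its lower left, which is +y. The scene crop has the keyhole at (388,209). Next I get the lock yaw from the screws and the block yaw from its edges.

```bash
python3 - <<'E'
from h import *
np.set_printoptions(precision=4,suppress=True)
S=fix(dict(np.load("scene0.npz"))); D=fix(dict(np.load("side0.npz")))
f=lambda u,v:((u-450)/3.75+180-.4,v/3.75+250-.4)
P=[plane(D,f(*p),.126) for p in [(624,44),(704,70),(558,130),(643,158)]]
g=lambda u,v:(u/5+350-.4,v/5+180-.4)
Q=[plane(S,g(*p),.126) for p in [(138,95),(113,153),(262,131),(238,190)]]
for A in(P,Q):
    print(np.array(A)); c=np.mean(A,0); print("c",c)
    for i,j in((0,1),(2,3),(0,2),(1,3)):
        d=A[j]-A[i]; print(np.degrees(np.arctan2(d[1],d[0])),np.linalg.norm(d))
print(plane(D,(228.9,276.3),.126),plane(S,(387.6,208.6),.126))
# block top contour
for r,(x,y,w,h) in [(S,(212,138,66,52)),(D,(312,185,80,52))]:
    hsv=cv2.cvtColor(r["img"][y:y+h,x:x+w],cv2.COLOR_RGB2HSV)
    m=((hsv[...,0]<14)&(hsv[...,1]>120)&(hsv[...,2]>70)).astype(np.uint8)
    k,l,st,ce=cv2.connectedComponentsWithStats(m); i=1+st[1:,4].argmax()
    cs=max(cv2.findContours((l==i).astype(np.uint8),0,2)[0],key=cv2.contourArea)
    ap=cv2.approxPolyDP(cv2.convexHull(cs),2,True)[:,0]+[x,y]; print(st[i],ap.tolist())
    print(np.array([plane(r,p,.032) for p in ap]))
for n,z in (("tall",.11),): pass
for n,p,z in(("blue",(214,199),.085),("tall",(202,106),.11),("bot",(266,227),.15)): print(n,plane(S,p,z))
E
```

```text
[[0.5926 0.1208 0.126 ]
 [0.555  0.1134 0.126 ]
 [0.5809 0.1742 0.126 ]
 [0.5437 0.1659 0.126 ]]
c [0.5681 0.1436 0.126 ]
-168.77837179742812 0.03833444319334114
-167.42901081800147 0.03811380972665101
102.37761934953852 0.054582841659759386
102.15022505306943 0.05368125527829744
[[0.5543 0.113  0.126 ]
 [0.5915 0.121  0.126 ]
 [0.5424 0.1657 0.126 ]
 [0.5796 0.1731 0.126 ]]
c [0.567  0.1432 0.126 ]
12.159752780198994 0.03799648137133285
11.211056269202798 0.0379355413438108
102.75692779781059 0.05406258355952021
102.83486191374884 0.05343525309862779
[0.567  0.1436 0.126 ] [0.568  0.1449 0.126 ]Traceback (most recent call last):
  File "<stdin>", line 17, in <module>
ValueError: attempt to get argmax of an empty sequence
```

>>> drive_tool:
  plan: [0.12,-0.02,0,0,0,-0.039,0.24,-0.04,0,0,0,-0.078,0.36,-0.06,0,0,0,-0.117,0.48,-0.08,0,0,0,-0.156,0.6,-0.1,0,0,0,-0.195,0.72,-0.12,0,0,0,-0.234,0.84,-0.14,0,0,0,-0.273,0.93,-0.16,0,0,0,-0.31]
  claw: 60
  newtons: 60

```text
clock: 0.82
tool_pos: [0.4695, -0.3315, 0.245]
eef_rot: [0.757, 0.654, 0.001, -0.0]
contact_force: [0.5, -0.2, -0.2]
grip_width: 0.0602
gripper_force: 0.0
```

>>> drive_tool:
  plan: [0.04,0.04,0.02,0,0,-0.039,0.08,0.08,0.04,0,0,-0.078,0.12,0.12,0.06,0,0,-0.117,0.16,0.16,0.08,0,0,-0.156,0.2,0.2,0.1,0,0,-0.195,0.24,0.24,0.12,0,0,-0.234,0.28,0.29,0.14,0,0,-0.273,0.307,0.325,0.15,0,0,-0.31]

```text
clock: 1.48
tool_pos: [0.5781, -0.2568, 0.1989]
eef_rot: [0.364, 0.932, 0.001, -0.001]
contact_force: [0.2, 0.3, 0.2]
grip_width: 0.0599
gripper_force: 0.0
```

>>> drive_tool:
  plan: [0,0,0,0,0,-0.039,0,0,0,0,0,-0.078,0,0,0,0,0,-0.117,0,0,0,0,0,-0.156,0,0,0,0,0,-0.195,0,0,0,0,0,-0.234,0,0,0,0,0,-0.264,0,0,0,0,0,-0.264]

```text
clock: 2.15
tool_pos: [0.577, -0.2587, 0.1996]
eef_rot: [-0.039, 0.999, 0.0, -0.001]
contact_force: [0.3, -0.6, -0.3]
grip_width: 0.0598
gripper_force: 0.0
```

```bash
python3 - <<'E'
from h import *
import pickle
np.set_printoptions(precision=4,suppress=True)
s=monitor.get_state(); print(s["clock"],np.array(s["tool_pos"]),np.array(s["eef_rot"]),np.array(s["qpos"]))
W=look("wrist"); pickle.dump((W,s),open("w1.pkl","wb"))
for n,X in(("bow",(.578,-.256,.056)),("spare",(.499,-.263,.04))): print(n,proj(W,X))
cv2.imwrite("pics/w1.png",W["img"][:,:,::-1])
E
```

```text
2.15 [ 0.577  -0.2587  0.1996] [-0.0393  0.9992  0.0004 -0.0005] [ 0.7929  0.5905 -0.6545  1.3173  0.3542  1.3508  1.794 ]
bow [280.6515 207.6149]
spare [279.8248 119.612 ]
```

View pics/w1.png

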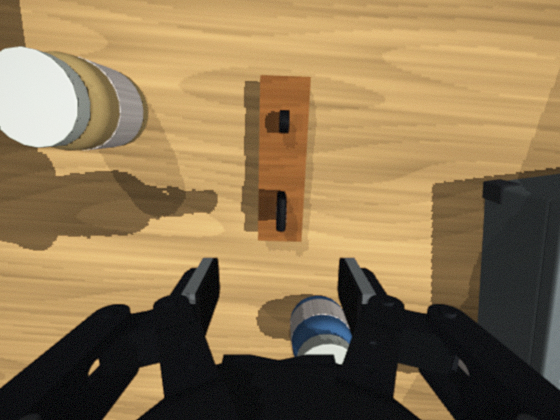

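The wrist view shows the bow slab at about (281,211) and the spare at (284,121). The block's edges run nearly vertical in the picture, from (261,76)/(309,76) to (259,240)/(301,240). The blue jar's lid is near (325,345).

```bash
python3 - <<'E'
from h import *
import pickle
np.set_printoptions(precision=4,suppress=True)
W,s=pickle.load(open("w1.pkl","rb"))
im=W["img"]
y0,y1,x0,x1=60,250,225,330
hsv=cv2.cvtColor(im[y0:y1,x0:x1],cv2.COLOR_RGB2HSV)
c=im[y0:y1,x0:x1]
m=(c.max(2)<40).astype(np.uint8); k,l,st,ce=cv2.connectedComponentsWithStats(m)
for i in range(1,k):
    if st[i,4]>60:
        ys,xs=np.nonzero(l==i); rr=cv2.minAreaRect(np.float32(np.c_[xs+x0,ys+y0])); print(rr, st[i])
        for z in (.074,.056): print(z,plane(W,rr[0],z))
print("hsv block",hsv[130,50],hsv[50,50],"table",hsv[10,5])
m=((hsv[...,0]<13)&(hsv[...,1]>150)&(hsv[...,2]>90)).astype(np.uint8)
for row in (90,105,145,160,175,183): 
    print(row+0,(np.nonzero(m[row-y0])[0]+x0)[[0,-1]] if m[row-y0].any() else None)
print("block corners",*[plane(W,p,.032) for p in((261,76),(309,76),(259,240),(301,240))])
print("jar",plane(W,(325,360),.085))
S=fix(dict(np.load("scene0.npz")))
for n,p,z in(("blue",(214,199),.085),("tall",(202,106),.11),("bot",(266,227),.15)): print(n,plane(S,p,z))
E
```

```text
((283.5, 121.5), (21.0, 9.0), 90.0) [ 54  51  10  22 188]
0.074 [ 0.5012 -0.26    0.074 ]
0.056 [ 0.5007 -0.2597  0.056 ]
((281.0, 210.5), (39.0, 8.0), 90.0) [ 52 131   9  40 294]
0.074 [ 0.5759 -0.256   0.074 ]
0.056 [ 0.5808 -0.2554  0.056 ]
hsv block [ 13 167  99] [ 14 169 171] table [ 19 118 203]
90 None
105 None
145 None
160 None
175 None
183 [260 302]
block corners [ 0.4625 -0.283   0.032 ] [ 0.4591 -0.2396  0.032 ] [ 0.6212 -0.2752  0.032 ] [ 0.6178 -0.231   0.032 ]
jar [ 0.7215 -0.2009  0.085 ]
blue [ 0.7326 -0.1965  0.085 ]
tall [ 0.5039 -0.4299  0.11  ]
bot [ 0.7794 -0.0172  0.15  ]
```

>>> drive_tool:
  plan: [-0.001,0.003,0.06,0,0,0.008,-0.004,0.006,0.14,0,0,0.008,-0.004,0.01,0.24,0,0,0.008,-0.004,0.01,0.34,0,0,0.008,-0.004,0.01,0.42,0,0,0.008,-0.004,0.01,0.46,0,0,0.008,-0.004,0.01,0.486,0,0,0.008,-0.004,0.01,0.486,0,0,0.008]
  claw: 40

```text
clock: 2.87
tool_pos: [0.5775, -0.2553, 0.0531]
eef_rot: [-0.026, 1.0, 0.0, -0.001]
contact_force: [-0.4, -0.4, 0.1]
grip_width: 0.04
gripper_force: 0.0
```

```bash
python3 - <<'E'
from h import *
np.set_printoptions(precision=4,suppress=True)
s=monitor.get_state(); print(s["clock"],np.array(s["tool_pos"]),np.degrees(R.from_quat(s["eef_rot"]).as_matrix()[:,0]),np.array(s["contact_force"]))
W=look("wrist")
a=cv2.resize(W["img"][180:420,180:380],None,fx=2,fy=2)
D=look("side"); b=cv2.resize(D["img"][150:270,290:420],None,fx=4,fy=4)
o=np.zeros((480,800,3),np.uint8); o[:,:400]=a; o[:,400:]=b[:480,:400]
cv2.imwrite("pics/w2.png",o[:,:,::-1])
E
```

```text
2.8667 [ 0.5775 -0.2553  0.0531] [-57.2203  -2.9374   0.1405] [-0.369 -0.382  0.104]
```

View pics/w2.png

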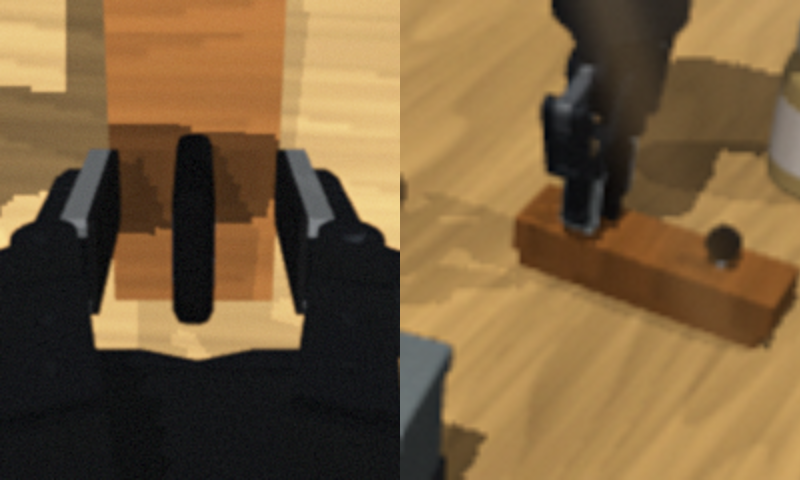

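The wrist crop shows the bow centred between the open fingers, with its far top edge at about (277,341) and near bottom edge at about (277,247). The side crop shows the fingers just above the block, clear of the spare. Closing now.

>>> drive_tool:
  plan: [0,0,0,0,0,0,0,0,0,0,0,0,0,0,0,0,0,0,0,0,0,0,0,0,0,0,0,0,0,0,0,0,0,0,0,0,0,0,0,0,0,0,0,0,0,0,0,0]
  claw: 0
  newtons: 90

```text
clock: 3.63
tool_pos: [0.5797, -0.256, 0.0562]
eef_rot: [-0.026, 1.0, -0.001, 0.001]
contact_force: [-0.1, 0.2, 5.9]
grip_width: 0.008
gripper_force: 88.1
```

```bash
cat > bow.py <<'E'
from h import *
np.set_printoptions(precision=4,suppress=True)
s=monitor.get_state(); W=look("wrist"); import pickle; pickle.dump((W,s),open("wb.pkl","wb"))
Rm=R.from_quat(s["eef_rot"]).as_matrix()
print(s["clock"],np.array(s["tool_pos"]),"yaw",np.degrees(np.arctan2(Rm[1,0],Rm[0,0]))%360,"tz",Rm[:,2],np.array(s["contact_force"]),s["grip_width"],s["gripper_force"])
g=W["img"].max(2).astype(int)
print("col277",g[225:360:3,277].tolist())
for row in range(335,348): print(row,g[row,268:288:2].tolist())
print("far edge",[to_tool(s,plane(W,(277,v),.074)) for v in (339,341,343)],"near bottom",[to_tool(s,plane(W,(277,v),.038)) for v in (244,246.5)])
E
python3 bow.py
```

```text
3.6333 [ 0.5797 -0.256   0.0562] yaw 182.97912253666757 tz [ 0.003  -0.0015 -1.    ] [-0.1482  0.2127  5.9384] 0.008004241634301192 88.10505509376526
col277 [168, 175, 177, 173, 133, 119, 15, 20, 14, 10, 14, 10, 16, 20, 18, 18, 12, 19, 7, 18, 18, 20, 16, 14, 20, 18, 17, 6, 15, 8, 12, 23, 7, 17, 10, 14, 123, 203, 205, 193, 188, 193, 201, 208, 208]
335 [193, 204, 205, 203, 205, 205, 208, 202, 204, 206]
336 [205, 206, 201, 203, 203, 203, 202, 201, 203, 205]
337 [203, 204, 204, 204, 205, 199, 202, 205, 202, 208]
338 [202, 203, 208, 205, 203, 202, 206, 204, 203, 205]
339 [205, 202, 206, 204, 207, 204, 203, 206, 208, 204]
340 [203, 195, 203, 205, 203, 205, 204, 204, 202, 204]
341 [195, 198, 195, 194, 199, 198, 203, 200, 203, 202]
342 [190, 191, 192, 190, 194, 195, 193, 197, 193, 201]
343 [188, 184, 189, 189, 185, 190, 191, 194, 193, 191]
344 [185, 184, 188, 185, 186, 190, 186, 185, 186, 190]
345 [185, 188, 187, 185, 185, 188, 187, 185, 185, 185]
346 [195, 192, 190, 190, 186, 190, 188, 193, 191, 188]
347 [193, 195, 191, 195, 191, 190, 193, 192, 191, 190]
far edge [array([-0.0187, -0.0003, -0.0177]), array([-0.0197, -0.0003, -0.0177]), array([-0.0208, -0.0003, -0.0177])] near bottom [array([ 0.0118, -0.0004,  0.0182]), array([ 0.0104, -0.0004,  0.0182])]
```

>>> drive_tool:
  plan: [0,0,-0.04,0,0,0,0,0,-0.09,0,0,0,0,0,-0.15,0,0,0,0,0.02,-0.22,0,0,0,0,0.1,-0.3,0,0,-0.012,0,0.2,-0.38,0,0,-0.025,0,0.32,-0.46,0,0,-0.037,0,0.45,-0.5,0,0,-0.05]

```text
clock: 4.35
tool_pos: [0.5718, -0.1216, 0.2074]
eef_rot: [-0.104, 0.995, -0.001, 0.001]
contact_force: [0.5, 0.9, -0.2]
grip_width: 0.0076
gripper_force: 88.8
```

>>> drive_tool:
  plan: [-0.02,0.1,0,0,0,0,-0.04,0.22,0,0,0,0,-0.07,0.35,0,0,0,0,-0.1,0.48,0,0,0,0,-0.12,0.61,0.01,0,0,0,-0.15,0.74,0.03,0,0,0,-0.165,0.83,0.05,0,0,0,-0.172,0.864,0.05,0,0,0]

```text
clock: 5.02
tool_pos: [0.5646, 0.1499, 0.1888]
eef_rot: [-0.109, 0.994, 0.002, -0.002]
contact_force: [-0.9, 1.1, -1.1]
grip_width: 0.0075
gripper_force: 88.7
```

>>> drive_tool:
  plan: [0,0,0,0,0,0,0,0,0,0,0,0,0,0,0,0,0,0,0,0,0,0,0,0,0,0,0,0,0,0,0,0,0,0,0,0,0,0,0,0,0,0,0,0,0,0,0,0]

```text
clock: 5.68
tool_pos: [0.5681, 0.1424, 0.1893]
eef_rot: [-0.104, 0.995, -0.0, 0.0]
contact_force: [0.3, 1.1, 0.3]
grip_width: 0.0078
gripper_force: 88.7
```

```bash
python3 - <<'E'
from h import *
np.set_printoptions(precision=4,suppress=True)
import pickle
s=monitor.get_state(); Rm=R.from_quat(s["eef_rot"]).as_matrix()
print(s["clock"],np.array(s["tool_pos"]),"yaw",np.degrees(np.arctan2(Rm[1,0],Rm[0,0]))%360,"tz",Rm[:,2],np.array(s["contact_force"]),np.array(s["qpos"]))
S=look("scene");D=look("side");W=look("wrist"); pickle.dump((S,D,W,s),open("l1.pkl","wb"))
a=cv2.resize(S["img"][170:240,355:425],None,fx=6,fy=6,interpolation=cv2.INTER_CUBIC)
b=cv2.resize(D["img"][215:285,197:260],None,fx=6,fy=6,interpolation=cv2.INTER_CUBIC)
o=np.hstack([a,b]); print(o.shape); cv2.imwrite("pics/l1.png",o[:,:,::-1])
E
```

```text
5.6833 [0.5681 0.1424 0.1893] yaw 191.94817647368058 tz [ 0.     -0.0001 -1.    ] [0.325  1.1055 0.337 ] [ 0.2351  0.5274 -0.7625  1.4774  0.3709  1.2852  1.2153]
(420, 798, 3)
```

View pics/l1.png

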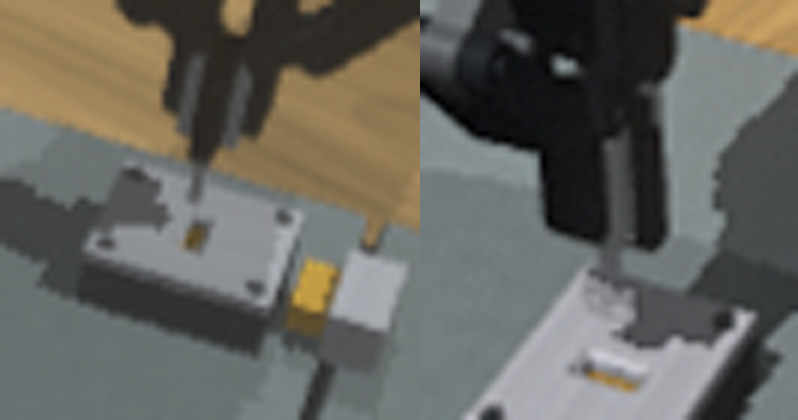

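The scene crop shows the keyhole at about (388,209) with the bit hanging just above it. The side crop has the keyhole at about (229,277) and the bit's underside faint against the plate. I overlay the predicted outlines to compare.

```bash
python3 - <<'E'
from h import *
np.set_printoptions(precision=4,suppress=True)
import pickle
S,D,W,s=pickle.load(open("l1.pkl","rb"))
Rm=R.from_quat(s["eef_rot"]).as_matrix(); T=np.array(s["tool_pos"])
ax=np.array([np.cos(np.radians(12)),np.sin(np.radians(12)),0]); ay=np.array([-ax[1],ax[0],0]); az=np.array([0,0,1])
hole=np.array([.5675,.1436,.126])
box=lambda c,a,b:[c+i*a*ax+j*b*ay for i,j in((1,1),(1,-1),(-1,-1),(-1,1))]
tip=T-[0,0,.0462]
out=[]
for r,(x,y,w,h),k in((S,(367,188,40,33),10),(D,(208,248,40,33),10)):
    c=cv2.resize(r["img"][y:y+h+7*0,x:x+w],None,fx=k,fy=k,interpolation=cv2.INTER_CUBIC).astype(np.uint8)
    c=cv2.convertScaleAbs(c,alpha=1.25)
    f=lambda X:((proj(r,X)-[x,y]+.5)*k).astype(int)
    cv2.polylines(c,[np.array([f(p) for p in box(hole,.010,.005)])],True,(255,0,0),1)
    for z in(0,.012): cv2.polylines(c,[np.array([f(p+z*az) for p in box(tip,.007,.002)])],True,(0,255,0),1)
    c=c.copy(); out.append(c); print(proj(r,hole),proj(r,tip))
cv2.imwrite("pics/l2.png",np.hstack(out)[:,:,::-1])
E
```

```text
[387.1582 208.1985] [387.8255 202.3687]
[228.6592 276.1442] [228.2715 267.3332]
```

View pics/l2.png

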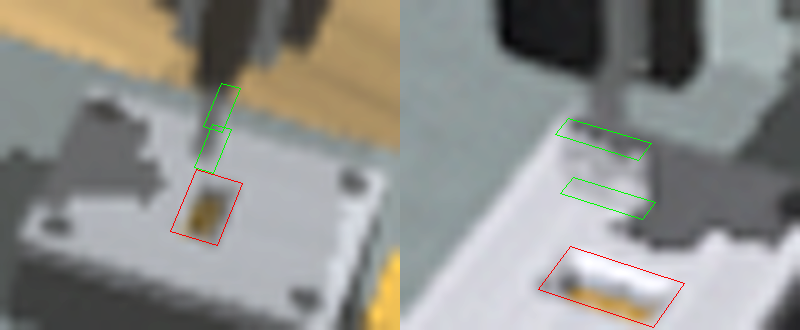

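The scene crop (left) shows the bit at about column 387.5, slightly left of the prediction, and the keyhole at about (387.3,208.7). In the side crop the bit and keyhole both match within about half a pixel. I check the bit's columns numerically.

```bash
python3 - <<'E'
from h import *
np.set_printoptions(precision=4,suppress=True,linewidth=200)
import pickle
S,D,W,s=pickle.load(open("l1.pkl","rb"))
print("scene cols 381..396"); 
for r in range(195,214): print(r,S["img"][r,381:397].mean(1).astype(int))
print("side cols 219..240")
for r in range(256,282): print(r,D["img"][r,219:241].mean(1).astype(int))
T=np.array(s["tool_pos"]); t=T-[0,0,.0342]
for n,r in(("S",S),("D",D)): 
    print(n,"upper bit",proj(r,t),"J x,y,z per mm",[(proj(r,t+.001*e)-proj(r,t)) for e in np.eye(3)])
E
```

```text
scene cols 381..396
195 [121 126 112 112 109  67  39  40  41  59  99 108 102 109 109 108]
196 [115 112 106 110 110  79  51  51  53  83 115 113 109 108 110 110]
197 [120 115 112 115 111 103  78  72  74 106 113 117 114 112 109 109]
198 [138 130 123 119 113 111  89  85  98 107 109 116 113 114 115 113]
199 [134 146 145 138 128 124  88  90 117 111 114 110 105 111 116 114]
200 [ 96 145 146 146 145 135  85  93 125 120 119 113 112 115 111 108]
201 [ 96 145 145 144 141 120  85 102 140 140 139 128 123 118 113 112]
202 [115 146 145 145 140 107  87 109 145 145 145 146 145 137 129 127]
203 [132 135 148 147 142 115 104 124 145 144 145 145 145 145 146 145]
204 [ 84  97 146 145 147 146 132 140 145 144 144 144 144 144 145 145]
205 [ 83  93 134 146 147 146 137 142 143 145 146 146 145 144 144 144]
206 [ 82  87 113 145 146 142 117 124 127 133 146 147 147 147 145 145]
207 [ 87 114 144 145 145 125  82  82  96 121 147 146 146 146 147 147]
208 [115 145 144 145 144 100  71  73  91 139 146 146 146 146 146 146]
209 [146 146 146 143 140  83  71  76  98 144 144 145 145 145 146 146]
210 [145 146 144 138 126  67  
[... 2268 characters left out ...]
116  97 117 121 123 123 125 148 160 165 162 165 178 173 168 167 168]
278 [173 172 176 175 173 163 147 140 133 114 115 120 124 129 133 149 171 176 171 170 169 169]
279 [172 175 175 178 176 172 168 166 164 152 142 136 113 117 140 165 176 172 168 169 169 171]
280 [173 177 177 177 171 170 170 172 174 175 171 167 158 157 164 174 172 169 169 170 170 173]
281 [176 176 177 173 170 170 171 171 173 175 176 173 174 176 176 174 169 168 169 170 171 174]
S upper bit [388.7418 198.2704] J x,y,z per mm [array([-0.2231,  0.2732]), array([0.4338, 0.2015]), array([ 0.077 , -0.3443])]
D upper bit [227.8306 261.4168] J x,y,z per mm [array([-0.5096, -0.2674]), array([-0.4404,  0.3723]), array([-0.0372, -0.4991])]
```

>>> drive_tool:
  plan: [0.001,0.003,0.01,0,0,0,0.002,0.0066,0.02,0,0,0,0.002,0.0066,0.03,0,0,0,0.002,0.0066,0.037,0,0,0,0.002,0.0066,0.037,0,0,0,0.002,0.0066,0.037,0,0,0,0.002,0.0066,0.037,0,0,0,0.002,0.0066,0.037,0,0,0]

```text
clock: 6.5
tool_pos: [0.5671, 0.1448, 0.1784]
eef_rot: [-0.104, 0.995, 0.0, 0.0]
contact_force: [-0.7, -0.3, -0.2]
grip_width: 0.0079
gripper_force: 88.7
```

```bash
python3 - <<'E'
from h import *
np.set_printoptions(precision=4,suppress=True)
import pickle
s=monitor.get_state(); Rm=R.from_quat(s["eef_rot"]).as_matrix(); T=np.array(s["tool_pos"])
print(s["clock"],T,"yaw",np.degrees(np.arctan2(Rm[1,0],Rm[0,0]))%360,"tz",Rm[:,2],np.array(s["contact_force"]))
S=look("scene");D=look("side");W=look("wrist"); pickle.dump((S,D,W,s),open("l2.pkl","wb"))
h=np.array([.5675,.1437,.126]); print("wrist hole",proj(W,h),"tip",proj(W,T-[0,0,.046]))
print("pred S",proj(S,h),proj(S,T-[0,0,.046]),"D",proj(D,h),proj(D,T-[0,0,.046]))
I=cv2.INTER_CUBIC
a=cv2.resize(S["img"][188:216,372:403],None,fx=8,fy=8,interpolation=I)
b=cv2.resize(D["img"][252:290,210:250],None,fx=6,fy=6,interpolation=I)
c=cv2.resize(W["img"][170:370,228:328],None,fx=3,fy=3,interpolation=I)
o=np.zeros((600,560,3),np.uint8); o[:224,:248]=a; o[240:468,:240]=b; o[:,250:550]=c
cv2.imwrite("pics/l3.png",cv2.convertScaleAbs(o,alpha=1.3)[:,:,::-1])
E
```

```text
6.5 [0.5671 0.1448 0.1784] yaw 191.99544764372305 tz [ 0.0003  0.0001 -1.    ] [-0.6833 -0.2702 -0.1575]
wrist hole [276.1039 241.6982] tip [277.9474 245.139 ]
pred S [387.2007 208.2186] [388.2554 206.2156] D [228.6164 276.1821] [228.1052 273.702 ]
```

View pics/l3.png

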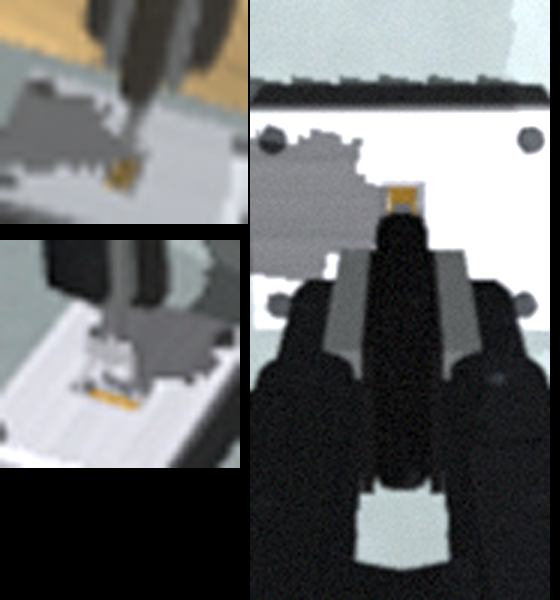

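The combined picture shows three things. In the wrist view the keyhole's near end has its flare edge at row 231 with brass to col 279; the bow axis is at col 278.7 and the bow's near bottom is at row 241, with a sliver of the bit above it. In the side view the bit hangs just over the slot at (228,272). I work out the x offset from these rows.

```bash
python3 - <<'E'
from h import *
np.set_printoptions(precision=4,suppress=True)
import pickle
S,D,W,s=pickle.load(open("l2.pkl","rb")); T=np.array(s["tool_pos"]); Rm=R.from_quat(s["eef_rot"]).as_matrix()
P=lambda x,z:proj(W,T+Rm@np.array([x,0,z])).round(1)
print("bow near bottom x.016 z.018",P(.016,.018),P(.016,.016),"far top",P(-.016,-.018),P(-.016,-.020),"near top",P(.016,-.018))
print("bit near: bottom",P(.007,.046),P(.004,.046),"3mm up",P(.007,.043), "top",P(.007,.034))
print("hole edge on plate", [to_tool(s,plane(W,(279,v),.126)) for v in(231,232)], "hole est ctr",to_tool(s,[.5675,.1437,.126]))
sc=[((u-250)/3+228-.33,v/3+170-.33) for u,v in((272,139),(530,139),(281,305),(524,305))]
A=np.array([to_tool(s,plane(W,p,.126)) for p in sc]); print("screws",A,A.mean(0))
for r in range(226,246): print(r,W["img"][r,270:290].mean(1).astype(int))
E
```

```text
bow near bottom x.016 z.018 [277.9 236.7] [277.9 238. ] far top [277.8 334.2] [277.8 337.3] near top [277.7 267.4]
bit near: bottom [277.9 234.6] [277.9 239.2] 3mm up [277.9 236.3] top [277.9 241.7]
hole edge on plate [array([0.0072, 0.0007, 0.0524]), array([0.0065, 0.0007, 0.0524])] hole est ctr [-0.0001 -0.0012  0.0524]
screws [[ 0.0172 -0.0271  0.0524]
 [ 0.0172  0.0272  0.0524]
 [-0.0213 -0.0267  0.0524]
 [-0.0213  0.0274  0.0524]] [-0.002   0.0002  0.0524]
226 [217 217 219 220 222 220 217 217 220 217 221 219 217 217 218 218 218 219
 218 222]
227 [219 217 220 218 220 216 219 219 218 220 217 218 222 220 220 220 218 220
 217 220]
228 [217 215 215 217 217 216 218 216 218 218 218 220 218 216 221 218 219 218
 218 221]
229 [218 213 208 208 210 210 207 209 206 208 208 207 210 210 211 207 212 215
 218 215]
230 [211 201 186 182 180 180 181 185 181 176 182 184 182 177 174 175 193 212
 216 218]
231 [186 180 162 155 153 153 154 152 152 157 155 154 153 150 142 142 174 211
 218 218]
232 [119 118 106 109 109 109 108 106 108 105 109 108 112 114 125 136 178 215
 217 216]
233 [ 98  89  92  92  91 
[... 405 characters left out ...]
219]
238 [100  94  89 114 131  92  84  85  79  85  85  83  92 110 123 132 177 215
 218 216]
239 [104  98  96 111 120  91  82  79  81  78  78  85  90 102 114 127 173 212
 218 215]
240 [100  97  93  89  90  71  68  68  72  69  68  67  79  91  97 117 174 213
 215 216]
241 [104  89  80  72  51  27  22  29  30  27  23  34  53  67  77 109 176 215
 217 217]
242 [ 91  66  47  27  19   9  10   1  11  11   0  15  15  25  38  90 166 214
 215 214]
243 [ 87  39  19   8   5   6   6  10   9  14  10   3   9   4  16  56 144 207
 218 211]
244 [ 75  29  11   1  11   1  13  10  10   1  14   3   6   8   8  52 133 199
 216 214]
245 [ 50  20   9   7   3  12  13  13  10   9  12  13   6   7   0  32  98 176
 213 218]
```

>>> drive_tool:
  plan: [-0.002,0.001,0.005,0,0,0,-0.002,0.001,0.012,0,0,0,-0.002,0.001,0.02,0,0,0,-0.002,0.001,0.028,0,0,0,-0.002,0.001,0.036,0,0,0,-0.002,0.001,0.044,0,0,0,-0.002,0.001,0.05,0,0,0,-0.002,0.001,0.05,0,0,0]

```text
clock: 7.32
tool_pos: [0.5672, 0.145, 0.1626]
eef_rot: [-0.105, 0.995, -0.0, -0.0]
contact_force: [0.1, 0.1, -1.5]
grip_width: 0.008
gripper_force: 88.7
```

>>> drive_tool:
  plan: [0,0,0,0,0,0,0,0,0,0,0,0,0,0,0,0,0,0,0,0,0,0,0,0,0,0,0,0,0,0,0,0,0,0,0,0,0,0,0,0,0,0,0,0,0,0,0,0]

```text
clock: 7.98
tool_pos: [0.5675, 0.1452, 0.1632]
eef_rot: [-0.105, 0.995, -0.0, 0.0]
contact_force: [0.1, -0.8, -0.8]
grip_width: 0.0079
gripper_force: 88.7
```

>>> drive_tool:
  plan: [0,0,0.006,0,0,0.018,0,0,0.012,0,0,-0.018,0,0,0.018,0,0,0.018,0,0,0.024,0,0,-0.018,0,0,0.03,0,0,0.018,0,0,0.034,0,0,-0.018,0,0,0.038,0,0,0.018,0,0,0.042,0,0,0]

```text
clock: 8.65
tool_pos: [0.5688, 0.146, 0.1544]
eef_rot: [-0.103, 0.995, -0.0, 0.002]
contact_force: [-2.6, -1.6, 11.2]
grip_width: 0.0076
gripper_force: 90.6
```

>>> drive_tool:
  plan: [0,0,0.006,0,0,0.018,0,0,0.01,0,0,-0.018,0,0,0.014,0,0,0.018,0,0,0.018,0,0,-0.018,0,0,0.02,0,0,0.018,0,0,0.02,0,0,-0.018,0,0,0.02,0,0,0.018,0,0,0.02,0,0,0]

```text
clock: 9.32
tool_pos: [0.5689, 0.1461, 0.1517]
eef_rot: [-0.103, 0.995, -0.001, 0.003]
contact_force: [-7.4, -3.8, 26.9]
grip_width: 0.0074
gripper_force: 93.2
```

```bash
python3 - <<'E'
from h import *
np.set_printoptions(precision=4,suppress=True)
s=monitor.get_state(); Rm=R.from_quat(s["eef_rot"]).as_matrix(); T=np.array(s["tool_pos"])
print(s["clock"],T,"yaw",np.degrees(np.arctan2(Rm[1,0],Rm[0,0]))%360,"tz",Rm[:,2],np.array(s["contact_force"]),np.array(s["ft_torque"]))
D=look("side");W=look("wrist")
for v in (330,331,332,333,334,335,336): print(v,W["img"][v,270:290:3].mean(1).astype(int))
for v in range(236,246): print(v,W["img"][v,270:290:3].mean(1).astype(int))
b=cv2.resize(D["img"][235:295,190:260],None,fx=8,fy=8,interpolation=cv2.INTER_CUBIC)
cv2.imwrite("pics/h1.png",cv2.convertScaleAbs(b,alpha=1.2)[:,:,::-1])
E
```

```text
9.3167 [0.5689 0.1461 0.1517] yaw 191.82842667649345 tz [ 0.0064 -0.0007 -1.    ] [-7.4166 -3.8029 26.8683] [-0.978   1.8194 -0.0106]
330 [81  4  8 21 19 33 54]
331 [124  15   6  19  23  57  71]
332 [143  61  21  34  39 108  65]
333 [156 126  90  91 100 154  66]
334 [154 160 160 159 154 162 101]
335 [163 166 163 167 164 162 152]
336 [161 159 164 163 160 164 161]
236 [107 111 108 112 112 112 112]
237 [110 108 108 112 110 106 108]
238 [111 112 112 110 113 110 108]
239 [110 110 110 112 106 114 111]
240 [110 105  98  97  98 111 110]
241 [104  71  36  37  55  97 106]
242 [ 85  26   6  10   7  60 109]
243 [ 69   4   7  10   8  36 113]
244 [ 62   2  11  16  16  29 109]
245 [ 48  17   7   2  15  21 106]
```

View pics/h1.png

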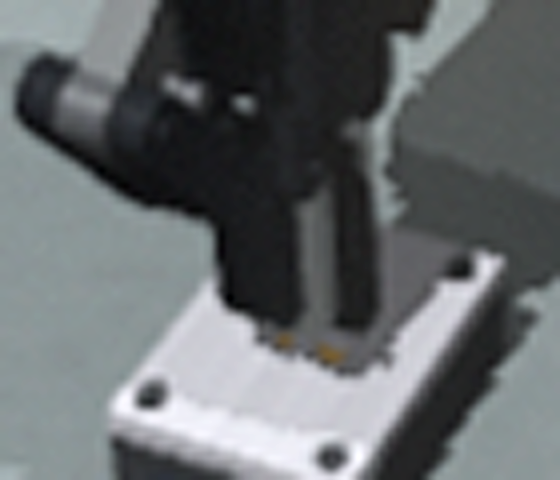

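The side view shows the bow just above the lock face with the stem in the keyhole. The key has not slipped in the grip. I wiggle with a little more push and a small x relief to confirm the floor.

>>> drive_tool:
  plan: [0.002,0,0.003,0,0,0.018,0.004,0,0.006,0,0,-0.018,0.006,0,0.01,0,0,0.018,0.006,0,0.012,0,0,-0.018,0.006,0,0.012,0,0,0.018,0.006,0,0.012,0,0,-0.018,0.006,0,0.012,0,0,0.01,0.006,0,0.012,0,0,0]

```text
clock: 10.08
tool_pos: [0.5688, 0.1461, 0.1514]
eef_rot: [-0.103, 0.995, -0.001, 0.006]
contact_force: [-8.8, -5.8, 39.4]
grip_width: 0.0077
gripper_force: 95.2
```

Only 0.3 mm further for 12 N more, so the key is on the floor. Easing the push and turning clockwise.

>>> drive_tool:
  plan: [0,0,-0.004,0,0,0.02,0,0,-0.008,0,0,0.055,0,0,-0.008,0,0,0.09,0,0,-0.008,0,0,0.125,0,0,-0.008,0,0,0.16,0,0,-0.008,0,0,0.195,0,0,-0.008,0,0,0.23,0,0,-0.008,0,0,0.265]

```text
clock: 10.75
tool_pos: [0.5691, 0.1455, 0.1517]
eef_rot: [0.309, 0.951, 0.002, 0.005]
contact_force: [-5.8, -4.0, 29.2]
grip_width: 0.0074
gripper_force: 93.4
```

>>> drive_tool:
  plan: [0,0,0,0,0,0.035,0,0,0,0,0,0.07,0,0,0,0,0,0.105,0,0,0,0,0,0.14,0,0,0,0,0,0.175,0,0,0,0,0,0.21,0,0,0,0,0,0.245,0,0,0,0,0,0.27]

```text
clock: 11.42
tool_pos: [0.5689, 0.1449, 0.1517]
eef_rot: [0.673, 0.74, 0.003, 0.004]
contact_force: [-5.9, -4.0, 28.8]
grip_width: 0.0078
gripper_force: 93.3
```

>>> drive_tool:
  plan: [0,0,0,0,0,0,0,0,0,0,0,0,0,0,0,0,0,0,0,0,0,0,0,0,0,0,0,0,0,0,0,0,0,0,0,0,0,0,0,0,0,0,0,0,0,0,0,0]

```text
clock: 12.08
tool_pos: [0.5689, 0.1449, 0.1516]
eef_rot: [0.671, 0.741, 0.003, 0.004]
contact_force: [-6.7, -4.0, 29.1]
grip_width: 0.0074
gripper_force: 93.4
```

```bash
python3 - <<'E'
from h import *
np.set_printoptions(precision=4,suppress=True)
s=monitor.get_state(); Rm=R.from_quat(s["eef_rot"]).as_matrix(); T=np.array(s["tool_pos"])
print(s["clock"],T,"yaw",np.degrees(np.arctan2(Rm[1,0],Rm[0,0]))%360,"tz",Rm[:,2],np.array(s["contact_force"]),np.array(s["ft_torque"]),s["gripper_force"],np.array(s["joint_vel"]))
D=look("side");S=look("scene");D0=dict(np.load("side0.npz"));S0=dict(np.load("scene0.npz"))
I=cv2.INTER_CUBIC
f=lambda im,x,y,w,h,k:cv2.resize(im[y:y+h,x:x+w],None,fx=k,fy=k,interpolation=I)
o=np.vstack([np.hstack([f(q["img"],190,255,75,60,5) for q in(D0,D)]),np.hstack([f(q["img"],365,185,75,50,5) for q in(S0,S)])])
cv2.imwrite("pics/t1.png",o[:,:,::-1])
E
```

```text
12.0833 [0.5689 0.1449 0.1516] yaw 95.68701946331363 tz [ 0.0104 -0.0003 -0.9999] [-6.7086 -3.962  29.1241] [-1.0853  1.5038  0.123 ] 93.404141664505 [-0.0007  0.002  -0.0009 -0.001  -0.0011 -0.0001  0.0006]
```

View pics/t1.png

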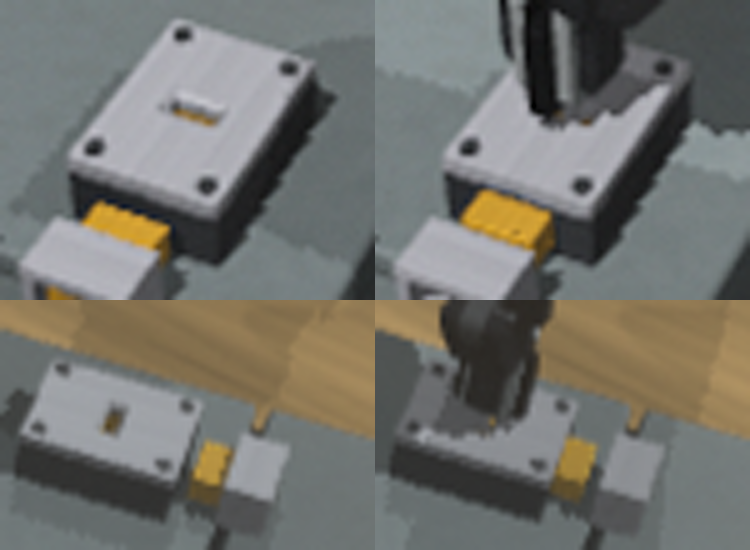

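The bolt is clear of its keeper in both views (right panels). The moment of about 0.12 N m fits the spring at a quarter turn, and the key is still gripped at home depth. Handing in.

```bash
python3 -c "
from cell import robot
print(robot.finish_job())"
```

```text
the job is handed in; nothing more can be done
None
```

I handed the job in at about 12 s on the clock, with the square-bow key fully home, turned about 96° clockwise and still gripped, and the bolt seen clear of its keeper; no verdict came back, and I did not recheck the spare key, jars or bottle at the end.

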